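# Kit two spindles for the press

## Robot

A 6-joint arm with a two-finger parallel gripper is mounted at the origin on the work surface. World frame = base frame: x ahead of the robot, y to its left, z up, the work surface at z = 0. Lengths are in mm, angles in rad, forces in N, time in s.
With the tool pointing down it reaches from about 400 to 925 mm from the base axis. Payload 12.5 kg.
Tool frame: the origin (TCP) lies at the very end of the fingers, on their centre line; the grasp point (between the pads) lies 19 mm behind it; z points along the fingers, y is the direction in which the jaws open and shut (so a half turn about z gives the same grasp; the last joint's range is limited). The gripper opens to 95 mm and grips with 3 to 60 N. Pads are 20 mm wide; open, the fingers measure 119 mm over their backs; the gripper's body (75 mm by 180 mm) begins 59 mm behind the grasp point.
Start: joints at [-1.255, 0.491, 1.559, -0, 1.092, -0.106], TCP at [255.901, -570.229, 214.661] pointing down, gripper open.
Joint ranges: [-3.1, 3.1], [-0.84, 2.19], [0.05, 2.79], [-1.13, 4.28], [0.06, 2.93], [-2.69, 2.69]. Speed limits (rad/s): [2.22, 2.22, 2.79, 3.14, 3.14, 3.14].

## Interface

Orientations are given as [roll, pitch, yaw] about the fixed x, y, z axes, in that order (R = Rz(yaw) Ry(pitch) Rx(roll)).
In Python, from cell import env gives the robot as it stands.
- The arm moves only by the shell command python3 -m pendant 'ROWS'. ROWS is JSON, a list that holds one entry, the list of rows, each a list of 5 numbers: the opening, from 0 (shut) to 1 (fully open), then the shift along the tool's x, y, z in m, then the turn about the tool's z in rad. A call has exactly 8 rows; each row is the pose to reach, as a shift and turn from the pose commanded when the call began, along the tool's axes at that moment; what a row does not reach only later rows make up. A row lasts 1/10 s, in which the tool goes at most 50 mm and 8.59 degrees, less where a joint would pass 70% of its speed; a pose out of reach is approached as far as the arm can. A call with a gripper value outside its range is refused whole. The fingers move at their own pace and stop on an object; the grip force is fixed at half the most. Time passes only in rows, so rows that repeat a pose let the fingers close, or fill a call up. It gives the time, the measured TCP pose, the force and the opening at its end, in the units of the state.
- env.state(): the state, without advancing time (a new reading comes with each control period).
- env.read_camera(name): name is "side" or "top" or "wrist"; returns a dict with "image" (420x560x3 uint8, blue, green, red), "range_z" (420x560 float32, mm along the optical axis (not along the pixel's ray), 0 where there is no reading), "fx", "fy", "cx", "cy" (pixels), "rvec" (rotation vector, rad) and "tvec" (3), from world to camera coordinates, as OpenCV has them; the wrist camera has in their place "tool_from_camera" (4x4, takes a point from camera to tool coordinates, whose origin is the TCP and whose axes are the flange's). Camera axes: x right, y down, z forward; pixel columns grow to the right and rows downward; lengths in mm; the calibration is good to about 2 mm. The wrist camera is an equidistant fisheye: a pixel r from the principal point sees the ray r / f radians off the axis. A picture is of the moment at which its call begins: read the wrist's pose just before it.
- env.job_done(): hands the job in, once; it reports no verdict.
The state is a dict: "t": time; "joints": joint angles; "qvel": joint speeds; "tau": joint torques, N m; "eef_pos": TCP position; "tcp_rot": TCP orientation; "ft_force": force on the tool from outside, world axes, zero at the start; "moment": the same for the moment, N m; "opening": opening from 0.0 (shut) to 1.0 (fully open).
Only numpy, scipy, OpenCV 4.12 (cv2) and the standard library are available. Lean on these libraries where they do the work, as an engineer would, in place of code of your own. Each camera call takes 0.05 s, during which the arm holds its last target. There are 200 camera calls.

## Task

Make up the kit for the press operator by threading the five loose parts over the posts of the two kitting spindles, from the bottom up: on the square-based spindle the ball bearing, then the plain slit collar, then the large hexagon nut; on the round-based spindle the brass flanged bush, then the black sleeve. Keep every part the way up it lies, sitting flat on what is below it, and lower it into place, do not drop it.

Things in the scene. Friction and masses are not known exactly. Their poses are not given: they have to be found in the camera images.
- square_spindle: kitting spindle on a SQUARE grey base plate 90 x 90 x 14 mm, fixed to the bench, with an upright steel post 18 mm in diameter at its centre; the post rises 44 mm above the plate (top 58 mm above the bench), its last 10 mm tapering to an 8 mm wide tip. Origin: centre of the plate's underside, on the bench, on the post's axis; z up, x and y along the plate's sides.
- round_spindle: kitting spindle on a ROUND grey base 90 mm in diameter and 14 mm thick, fixed to the bench, with the same post as the square one (18 mm diameter, rising 44 mm above the base, last 10 mm tapered). Origin: centre of the base's underside, on the post's axis; z up.
- bearing: ball bearing: the widest ring, steel, flat, with a thin black seal circle on its face; outer diameter 62 mm, bore 30 mm, 16 mm high, about 0.2 kg, lying flat on the bench. Origin: centre of its underside, on the axis of the bore; z is the bore axis, up.
- collar: shaft collar: plain mid-grey aluminium ring with one narrow dark slit across its rim; outer diameter 50 mm, bore 28 mm, 14 mm high, about 0.06 kg, lying flat. Origin: centre of its underside on the bore axis; z up; the slit lies towards +x.
- nut: the LARGE steel hexagon nut: 46 mm across flats, 53 mm across corners, bore 28 mm, 18 mm high, about 0.17 kg, lying flat (a loose small nut, 24 mm across flats, also lies on the bench and is not used). Origin: centre of its underside on the bore axis; z up; flats face +x and every 60 degrees from it.
- flanged_bush: brass flanged bush: a tube with a flange at its foot; flange 58 mm in diameter and 6 mm thick, tube (neck) above it 42 mm outer diameter, bore 28 mm all through, 24 mm high in all, about 0.15 kg, standing on its flange. Grip it by the neck. Origin: centre of the flange's underside on the bore axis; z up from the flange towards the neck.
- sleeve: black plastic spacer sleeve: plain upright tube, outer diameter 44 mm, bore 28 mm, 32 mm high, about 0.05 kg, standing on end. Origin: centre of its underside on the bore axis; z up.
Mind the look-alikes: they are no part of the job. Leave any pink look-alike of the sleeve alone. Leave any blue look-alike of the collar alone.

How it is judged:
By the outcome, as a careful person would: the job done as asked, in the order asked, and still so for the second after the job is handed in, with the robot touching nothing.
It also fails if it takes over 125 s, if anything falls off the work surface, if the arm or the gripper's body presses on something with over 40 N, if the wrist force passes 120 N, or if a joint passes its speed limit or range.

## Working session

There is one attempt and no reset: what is moved stays moved. The work goes in short steps, Python scripts to look and compute and a shell command to move; the robot and the scene stay as the last step left them, time stands still between calls to the robot, and variables do not carry over. Pictures are saved under pics/ and viewed, about 12 in all and at most 16, crops included, and the job is handed in when it is done.

```bash
mkdir -p pics; ls
python3 - <<'E'
from cell import env
import cv2
print(env.state())
for n in("top","side"):
    c=env.read_camera(n);cv2.imwrite(f"pics/{n}0.png",c["image"])
    print({k:v for k,v in c.items() if k not in("image","range_z")})
E
```

```text
pics
{'t': 0.0, 'joints': array([-1.25461614e+00,  4.91561159e-01,  1.55944789e+00, -3.20986594e-05,
        1.09168965e+00, -1.05584842e-01]), 'qvel': array([-0.00044549, -0.00031919,  0.00158274,  0.00042068,  0.00162741,
        0.00220855]), 'tau': array([-1.55946823e-04, -6.12650084e+01, -2.58183521e+01,  6.92353863e-02,
        4.81873623e-02, -1.11939901e-04]), 'eef_pos': array([ 255.80398532, -569.98930207,  214.06128981]), 'tcp_rot': array([-3.14048977e+00, -8.82553000e-05,  4.21779792e-01]), 'ft_force': array([ 0.23096986,  0.23419755, -0.10392366]), 'moment': array([-0.01472826,  0.01720504,  0.01679506]), 'opening': 0.9973333205164802}
{'fx': 464.18000889135254, 'fy': 464.18000889135254, 'cx': 280.2157811267293, 'cy': 209.69685349198878, 'rvec': array([ 2.13798224, -2.12418186,  0.19506477]), 'tvec': array([   7.84683479,  511.16309379, 1019.83486834])}
{'fx': 542.8784239142345, 'fy': 542.8784239142345, 'cx': 271.5819087242539, 'cy': 201.88394025187714, 'rvec': array([ 0.28287726, -2.79177045,  1.27119651]), 'tvec': array([ 486.64291163,   92.16600718, 1479.31657956])}
```

View pics/top0.png

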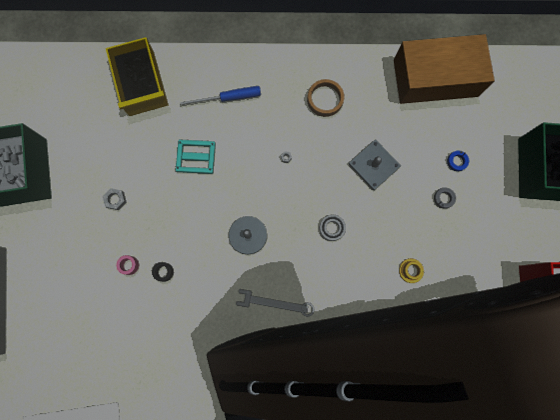

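The top view shows these candidates by pixel:
- Nut: the large one is at (114,199). The small one at (286,157) is not used.
- Sleeves: black at (163,271); the pink look-alike is at (128,265).
- Collars: grey at (444,198); the blue look-alike is at (458,160).
- Bearing (332,227), brass bush (411,270), round spindle (247,235), square spindle (374,164).

Next I'll measure them and take an enlarged crop.

```bash
cat > h.py <<'E'
from cell import env
import cv2, numpy as np
def cloud(c):
    R=cv2.Rodrigues(c["rvec"])[0]; z=c["range_z"].astype(float)
    v,u=np.mgrid[:420,:560]
    P=np.stack([(u-c["cx"])/c["fx"]*z,(v-c["cy"])/c["fy"]*z,z],-1)
    P=(P-c["tvec"])@R; P[z==0]=np.nan
    return P
E
python3 - <<'E'
from h import *
c=env.read_camera("top");P=cloud(c)
L={"nut":(114,199,18,53),"sleeve":(163,271,32,44),"round":(247,235,14,90),"bearing":(332,227,16,62),"square":(374,164,14,127),"collar":(444,198,14,50),"bush":(411,270,24,58),"pink":(128,265,32,44),"blue":(458,160,14,50)}
for n,(u,v,h,d) in L.items():
    w=30; S=P[v-w:v+w,u-w:u+w].reshape(-1,3)
    c0=np.nanmedian(P[v-4:v+5,u-4:u+5].reshape(-1,3)[:,:2],axis=0)
    S=S[np.hypot(*(S[:,:2]-c0).T)<d/2+12]
    bench=np.nanmedian(S[S[:,2]<5][:,2])
    T=S[(abs(S[:,2]-h)<4)]
    ctr,r=cv2.minEnclosingCircle(T[:,:2].astype(np.float32)); hull=cv2.convexHull(T[:,:2].astype(np.float32)); m=cv2.moments(hull)
    top=S[S[:,2]>np.nanmax(S[:,2])-4].mean(0)
    rect=cv2.minAreaRect(T[:,:2].astype(np.float32))
    print(n,np.round(ctr,1),"d",round(2*r),"hull",np.round([m['m10']/m['m00'],m['m01']/m['m00']],1),"bench",round(bench,1),"top",np.round(top,1),"rect",np.round(rect[1]),round(rect[2]),"reach",round(np.hypot(*ctr)))
cr=c["image"][130:300,90:480];cv2.imwrite("pics/crop0.png",cv2.resize(cr,None,fx=2,fy=2,interpolation=cv2.INTER_CUBIC))
E
```

```text
nut [541.1 405.1] d 52 hull [541.1 405.1] bench 0.8 top [541.  406.   20.5] rect [51. 46.] 17 reach 676
sleeve [370.4 279.9] d 44 hull [370.4 279.6] bench 0.9 top [371.2 279.   35.3] rect [41. 43.] 0 reach 464
round [457.2  86.9] d 90 hull [457.3  86.9] bench 0.7 top [457.6  86.3  58.7] rect [87. 87.] 1 reach 465
bearing [ 476.4 -111.6] d 62 hull [ 476.  -111.7] bench 1.0 top [ 473.3 -116.6   20.4] rect [60. 60.] 28 reach 489
square [ 630.7 -217.2] d 126 hull [ 630.3 -216. ] bench 0.8 top [ 631.4 -213.2   64.3] rect [91. 91.] 42 reach 667
collar [ 549.5 -381.6] d 51 hull [ 549.5 -381.5] bench 0.6 top [ 549.5 -379.8   17.9] rect [49. 47.] 5 reach 669
bush [ 377.2 -295.6] d 42 hull [ 377.5 -295.3] bench 1.2 top [ 377.  -294.7   26.4] rect [39. 41.] 0 reach 479
pink [385.1 361.2] d 44 hull [385.2 361.1] bench 0.8 top [386.2 360.9  35.2] rect [42. 42.] 76 reach 528
blue [ 642.2 -419.2] d 51 hull [ 642.1 -419.3] bench 1.0 top [ 641.3 -416.2   17.6] rect [48. 49.] 80 reach 767
```

View pics/crop0.png

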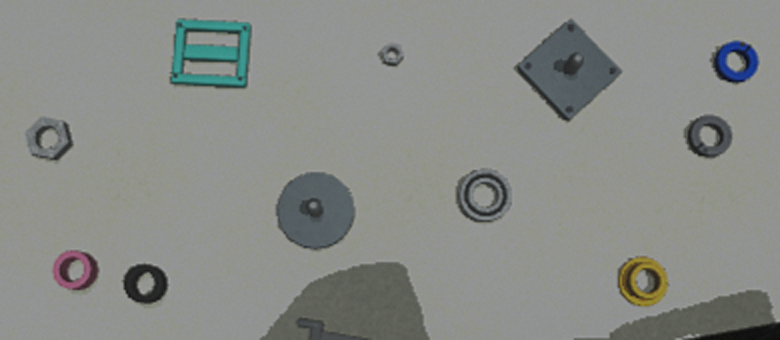

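View pics/side0.png

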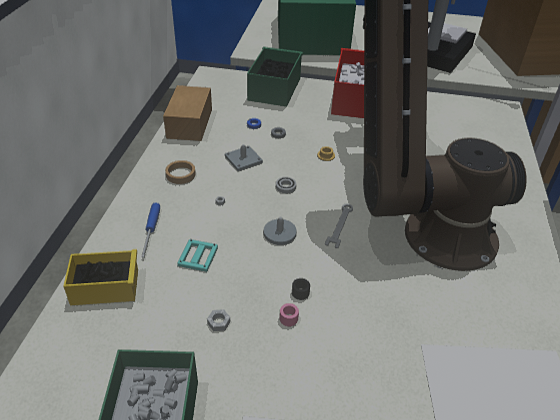

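Sizes and heights match the specification. Nothing is ambiguous: black against pink and grey-with-slit against blue are clear. I'll turn to yaw π/2, so that tool x is world y and tool y is world x, and head for the bearing.

```bash
python3 -m pendant '[[[1,0.037,-0.031,0,-0.143],[1,0.073,-0.062,0,-0.287],[1,0.110,-0.092,0,-0.431],[1,0.146,-0.123,0,-0.574],[1,0.183,-0.154,0,-0.718],[1,0.219,-0.185,0,-0.862],[1,0.256,-0.215,0,-1.005],[1,0.292,-0.246,0,-1.149]]]'
```

```text
t: 0.95
eef_pos: [422.1, -224.4, 214.7]
tcp_rot: [3.141, 0.0, 1.576]
ft_force: [0.7, -1.1, 0.4]
opening: 1.002
```

```bash
python3 -m pendant '[[[1,0.04,0.018,0.02,0],[1,0.08,0.036,0.04,0],[1,0.113,0.054,0.06,0],[1,0.113,0.054,0.075,0],[1,0.113,0.054,0.075,0],[1,0.113,0.054,0.075,0],[1,0.113,0.054,0.075,0],[1,0.113,0.054,0.075,0]]]'
cat >> h.py <<'E'
from scipy.spatial.transform import Rotation as Ro
def wrist(name):
    s=env.state(); c=env.read_camera("wrist"); cv2.imwrite(f"pics/{name}.png",c["image"])
    T=np.array(c["tool_from_camera"]); z=c["range_z"].astype(float)
    v,u=np.mgrid[:420,:560]; x=(u-c["cx"])/c["fx"]; y=(v-c["cy"])/c["fy"]; th=np.hypot(x,y)
    k=np.tan(th)/np.maximum(th,1e-9)
    P=np.stack([x*k*z,y*k*z,z],-1)@T[:3,:3].T+T[:3,3]
    P=P@Ro.from_euler("xyz",s["tcp_rot"]).as_matrix().T+s["eef_pos"]
    P[(z==0)|(th>1.3)]=np.nan
    return P,c,s
def fit(P,near,h,d,tol=4):
    "centre and size of the face at height h around near"
    S=P.reshape(-1,3); S=S[np.isfinite(S[:,0])]
    S=S[np.hypot(*(S[:,:2]-near).T)<d/2+12]
    T=S[abs(S[:,2]-h)<tol]
    if len(T)<20: return "few",len(T),len(S)
    A=T[:,:2].astype(np.float32); ctr,r=cv2.minEnclosingCircle(A); m=cv2.moments(cv2.convexHull(A)); rc=cv2.minAreaRect(A)
    return np.round(ctr,1),"d",round(2*r,1),"hull",np.round([m['m10']/m['m00'],m['m01']/m['m00']],1),"z",round(np.median(T[:,2]),1),"rect",np.round(rc[1],1),round(rc[2]),"n",len(T)
E
python3 - <<'E'
from h import *
P,c,s=wrist("w1");print(s["eef_pos"],s["tcp_rot"],s["opening"])
print(fit(P,(476,-112),16,62)); print(fit(P,(457,87),14,90)); print(fit(P,(457,87),55,10,6)); print(fit(P,(630,-216),14,110));print(fit(P,(630,-216),55,10,6))
E
```

```text
t: 1.75
eef_pos: [475.7, -114.0, 140.4]
tcp_rot: [3.14, 0.001, 1.569]
ft_force: [0.0, -0.0, 0.3]
opening: 1.0
[ 475.6903561  -114.01930521  140.42332669] [3.14030353e+00 5.69117378e-04 1.56949704e+00] 0.9997314950828395
(array([ 475.9, -112. ]), 'd', 62.3, 'hull', array([ 476. , -111.8]), 'z', np.float64(17.2), 'rect', array([61.2, 61. ]), 22, 'n', 2527)
(array([457.1,  73.8]), 'd', 85.7, 'hull', array([456.9,  60.7]), 'z', np.float64(15.1), 'rect', array([32.5, 85.7]), 88, 'n', 2272)
('few', 0, 47)
(array([ 618.2, -201.8]), 'd', 103.1, 'hull', array([ 623.7, -189.9]), 'z', np.float64(15.0), 'rect', array([89.4, 53.9]), 43, 'n', 1414)
('few', 0, 225)
```

View pics/w1.png

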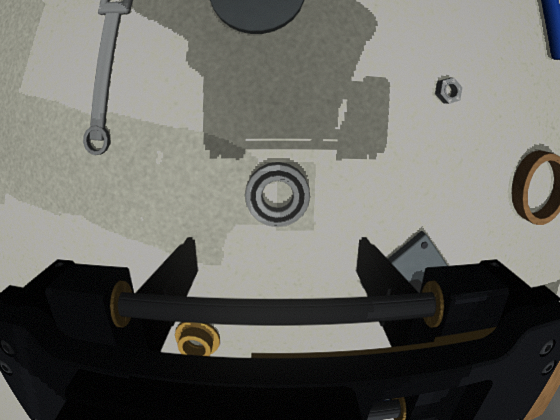

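The wrist view shows the bearing with its black seal ring at (278,192), between the open fingers, and it agrees with the top camera to 1 mm. Next is to descend, close and lift.

```bash
python3 -m pendant '[[[1,0.002,0,0.035,0],[1,0.002,0,0.07,0],[1,0.002,0,0.1,0],[1,0.002,0,0.12,0],[1,0.002,0,0.13,0],[1,0.002,0,0.137,0],[1,0.002,0,0.137,0],[0.6,0.002,0,0.137,0]]]'
python3 -m pendant '[[[0,0,0,0,0],[0,0,0,0,0],[0,0,0,0,0],[0,0,0,0,0],[0,0,0,-0.01,0],[0,0,0,-0.04,0],[0,0,0,-0.08,0],[0,0,0,-0.12,0]]]'
```

```text
t: 2.6
eef_pos: [476.0, -111.5, 3.4]
tcp_rot: [3.141, 0.0, 1.571]
ft_force: [-0.2, 0.6, 0.3]
opening: 0.961
t: 3.4
eef_pos: [475.0, -111.0, 124.3]
tcp_rot: [-3.14, -0.0, 1.571]
ft_force: [1.4, 0.3, -2.3]
opening: 0.633
```

```bash
python3 -m pendant '[[[0,-0.024,0.036,0,0],[0,-0.048,0.071,0,0],[0,-0.072,0.107,0,0],[0,-0.09,0.134,0,0],[0,-0.1045,0.1545,0,0],[0,-0.1045,0.1545,0,0],[0,-0.1045,0.1545,0,0],[0,-0.1045,0.1545,0,0]]]'
python3 - <<'E'
from h import *
P,c,s=wrist("w2");print(s["eef_pos"],s["ft_force"],s["opening"])
print(fit(P,(630.5,-216),14,110)); print(fit(P,(630.5,-216),53,14,8)); print(fit(P,s["eef_pos"][:2],s["eef_pos"][2]+13,50,5))
T=cloud(env.read_camera("side"));print(fit(T,(630.5,-216),14,110)); print(fit(T,(630.5,-216),53,14,8))
E
```

```text
t: 4.2
eef_pos: [629.2, -215.1, 122.8]
tcp_rot: [-3.141, -0.0, 1.571]
ft_force: [-0.6, 0.1, -1.5]
opening: 0.635
[ 629.23025062 -215.09832248  122.83398712] [-0.56113224  0.08243789 -1.47463164] 0.635035313806483
(array([ 630.9, -216.7]), 'd', 124.8, 'hull', array([ 631. , -216.2]), 'z', np.float64(15.1), 'rect', array([89.9, 90.4]), 42, 'n', 6754)
('few', 19, 2805)
(array([ 629.2, -209.9]), 'd', 71.1, 'hull', array([ 629.2, -212.4]), 'z', np.float64(137.0), 'rect', array([51.4, 69.8]), 89, 'n', 6511)
(array([ 631.1, -215. ]), 'd', 131.0, 'hull', array([ 629.7, -214.4]), 'z', np.float64(13.3), 'rect', array([91.5, 96.6]), 41, 'n', 379)
(array([ 629.9, -209.8]), 'd', 20.5, 'hull', array([ 630.5, -211.5]), 'z', np.float64(51.2), 'rect', array([15.3, 17.4]), 25, 'n', 24)
```

View pics/w2.png

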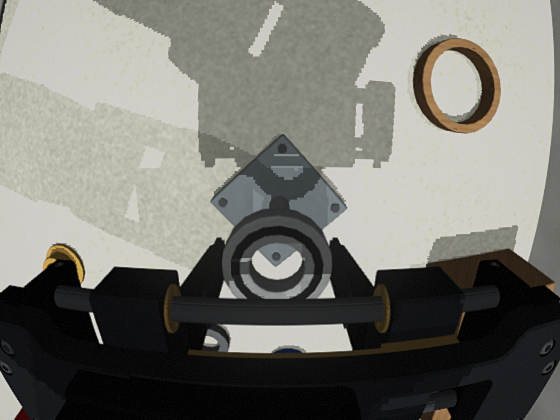

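The wrist view shows the bearing held at (277,255) and the post tip just behind it at (280,205). The plate is central at (631,-216.3). Before lowering I'll check how the part sits in the grip.

```bash
cat >> h.py <<'E'
def held(P,s,h,ro,ri=14,dz=3,w=20):
    "upper face of the held part: centre in tool-free world offsets from TCP, and tilt"
    Q=P.reshape(-1,3)-s["eef_pos"]; Q=Q[np.isfinite(Q[:,0])]
    Q=Q[(abs(Q[:,0])<w)&(abs(Q[:,1])<ro+10)&(abs(Q[:,2]-(h-dz))<7)]
    n=np.c_[Q[:,:2],np.ones(len(Q))]; k=np.ones(len(Q),bool)
    for _ in range(6):
        a=np.linalg.lstsq(n[k],Q[k,2],rcond=None)[0]; k=abs(Q[:,2]-n@a)<1.5
    Q=Q[k]; best=min(((np.mean(np.hypot(Q[:,0],Q[:,1]-y)>ro)+np.mean(np.hypot(Q[:,0],Q[:,1]-y)<ri),y) for y in np.arange(-8,8,.5)))
    print("held dy",best,"plane slope mm/mm",a[:2].round(3),"z",a[2].round(1),"y range",np.percentile(Q[:,1],[1,99]).round(1),len(Q))
E
python3 - <<'E'
from h import *
P,c,s=wrist("w3");held(P,s,16,31,15)
E
```

```text
held dy (np.float64(0.007856949336223246), np.float64(-0.5)) plane slope mm/mm [-0.001  0.002] z 14.2 y range [-20.   28.8] 3691
```

```bash
python3 -m pendant '[[[0,-0.001,0.0015,0.03,0],[0,-0.001,0.0015,0.06,0],[0,-0.001,0.0015,0.08,0],[0,-0.001,0.0015,0.09,0],[0,-0.001,0.0015,0.098,0],[0,-0.001,0.0015,0.102,0],[0,-0.001,0.0015,0.1045,0],[0,-0.001,0.0015,0.1055,0]]]'
python3 - <<'E'
from h import *
s=env.state();print(s["eef_pos"],s["ft_force"],s["opening"])
E
```

```text
t: 5.15
eef_pos: [631.8, -216.9, 17.6]
tcp_rot: [3.141, 0.0, 1.571]
ft_force: [0.0, -0.2, -1.3]
opening: 0.631
[ 631.84460995 -216.87627244   17.64893152] [ 0.03730055 -0.24303476 -1.31580342] 0.6311265635205736
```

```bash
python3 -m pendant '[[[0,0,0,0.0002,0],[0,0,0,0.0004,0],[0,0,0,0.0006,0],[0,0,0,0.0007,0],[0,0,0,0.0007,0],[0,0,0,0.0007,0],[0,0,0,0.0007,0],[0,0,0,0.0007,0]]]'
```

```text
t: 5.95
eef_pos: [631.8, -216.8, 16.9]
tcp_rot: [3.141, 0.0, 1.571]
ft_force: [-2.2, 0.5, 5.6]
opening: 0.634
```

```bash
python3 -m pendant '[[[1,0,0,0,0],[1,0,0,0,0],[1,0,0,0,0],[1,0,0,-0.01,0],[1,0,0,-0.04,0],[1,0,0,-0.08,0],[1,-0.02,-0.01,-0.11,0],[1,-0.05,-0.025,-0.11,0]]]'
python3 -m pendant '[[[1,-0.04,-0.02,0,0],[1,-0.08,-0.04,0,0],[1,-0.1148,-0.057,0,0],[1,-0.1148,-0.057,0,0],[1,-0.1148,-0.057,0,0],[1,-0.1148,-0.057,0,0],[1,-0.1148,-0.057,0,0],[1,-0.1148,-0.057,0,0]]]'
python3 - <<'E'
from h import *
P,c,s=wrist("w4");print(s["eef_pos"],s["opening"])
print(fit(P,(549.5,-381.6),14,50)); print(fit(P,(631,-216.5),30,62))
T=cloud(env.read_camera("top"));print("top",fit(T,(631,-216.5),30,62));print("top",fit(T,(549.5,-381.6),14,50))
E
```

```text
t: 6.75
eef_pos: [608.6, -266.9, 131.8]
tcp_rot: [3.135, 0.004, 1.573]
ft_force: [0.6, -0.7, -0.2]
opening: 0.999
t: 7.55
eef_pos: [550.2, -380.6, 126.6]
tcp_rot: [3.141, 0.0, 1.572]
ft_force: [0.4, 0.4, 0.5]
opening: 1.0
[ 550.18641175 -380.57654654  126.58901136] 0.9999183041614278
(array([ 549.8, -382.7]), 'd', 50.3, 'hull', array([ 549.7, -382.4]), 'z', np.float64(14.9), 'rect', array([49. , 49.1]), 26, 'n', 1591)
(array([ 631.4, -218.2]), 'd', 62.3, 'hull', array([ 631.6, -221.3]), 'z', np.float64(31.2), 'rect', array([61.2, 50.3]), 7, 'n', 2422)
top ('few', 0, 0)
top ('few', 0, 1080)
```

View pics/w4.png

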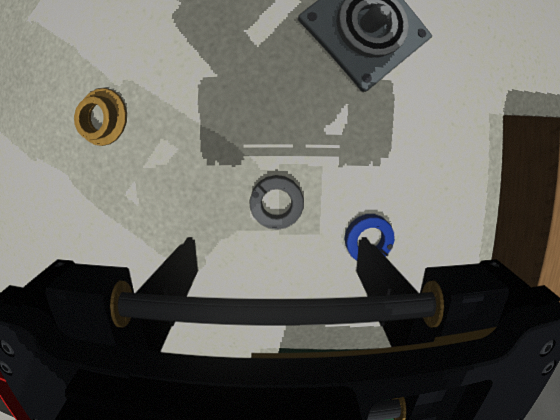

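The bearing is seated on the post with its face at z≈31. The grey collar with its slit is at (276,200), and the right finger clears the blue one at (369,238). Now I'll grasp the grey collar.

```bash
python3 -m pendant '[[[1,-0.002,0,0.035,0],[1,-0.002,0,0.07,0],[1,-0.002,0,0.095,0],[1,-0.002,0,0.112,0],[1,-0.002,0,0.12,0],[1,-0.002,0,0.123,0],[0.6,-0.002,0,0.123,0],[0,-0.002,0,0.123,0]]]'
python3 -m pendant '[[[0,0,0,0,0],[0,0,0,0,0],[0,0,0,0,0],[0,0,0,0,0],[0,0,0,-0.01,0],[0,0,0,-0.04,0],[0,0,0,-0.08,0],[0,0,0,-0.12,0]]]'
python3 -m pendant '[[[0,0.035,0.0175,0,0],[0,0.07,0.035,0,0],[0,0.105,0.0525,0,0],[0,0.14,0.07,0,0],[0,0.166,0.081,0,0],[0,0.166,0.081,0,0],[0,0.166,0.081,0,0],[0,0.166,0.081,0,0]]]'
python3 - <<'E'
from h import *
P,c,s=wrist("w5");print(s["eef_pos"],s["opening"])
held(P,s,14,25,14,w=16); print(fit(P,(631.3,-217),30,62))
E
```

```text
t: 8.45
eef_pos: [550.1, -383.9, 4.6]
tcp_rot: [3.14, 0.001, 1.571]
ft_force: [0.2, -0.3, 0.4]
opening: 0.881
t: 9.25
eef_pos: [549.4, -383.4, 125.2]
tcp_rot: [-3.141, -0.0, 1.571]
ft_force: [0.5, -0.7, -0.4]
opening: 0.52
t: 10.05
eef_pos: [630.2, -218.5, 123.8]
tcp_rot: [3.141, 0.0, 1.57]
ft_force: [0.4, -0.1, -0.8]
opening: 0.517
[ 630.24824167 -218.45090702  123.75647052] 0.5169128473218525
held dy (np.float64(0.014824227022448115), np.float64(1.0)) plane slope mm/mm [0.002 0.003] z 10.8 y range [-22.   24.7] 2361
(array([ 631.6, -217.7]), 'd', 62.2, 'hull', array([ 631.6, -216.5]), 'z', np.float64(31.2), 'rect', array([57.6, 61.1]), 54, 'n', 2175)
```

```bash
python3 -m pendant '[[[0,0,0.001,0.03,0],[0,0,0.001,0.055,0],[0,0,0.001,0.07,0],[0,0,0.001,0.08,0],[0,0,0.001,0.086,0],[0,0,0.001,0.0885,0],[0,0,0.001,0.0885,0],[0,0,0.001,0.0885,0]]]'
python3 -m pendant '[[[0,0,0,0.0002,0],[0,0,0,0.0004,0],[0,0,0,0.0006,0],[0,0,0,0.0008,0],[0,0,0,0.0008,0],[0,0,0,0.0008,0],[0,0,0,0.0008,0],[0,0,0,0.0008,0]]]'
```

```text
t: 10.9
eef_pos: [631.9, -217.7, 35.7]
tcp_rot: [3.141, 0.001, 1.571]
ft_force: [0.3, -0.5, -0.5]
opening: 0.518
t: 11.7
eef_pos: [631.6, -217.5, 34.1]
tcp_rot: [3.142, 0.0, 1.571]
ft_force: [-1.2, -0.2, -0.1]
opening: 0.52
```

```bash
python3 -m pendant '[[[0,0,0,0.0002,0],[0,0,0,0.0004,0],[0,0,0,0.0005,0],[0,0,0,0.0005,0],[0,0,0,0.0005,0],[0,0,0,0.0005,0],[0,0,0,0.0005,0],[0,0,0,0.0005,0]]]'
```

```text
t: 12.5
eef_pos: [631.6, -217.6, 34.1]
tcp_rot: [3.141, 0.0, 1.571]
ft_force: [-2.4, 0.8, 5.5]
opening: 0.52
```

```bash
python3 -m pendant '[[[1,0,0,0,0],[1,0,0,0,0],[1,0,0,0,0],[1,0,0,0,0],[1,0,0,-0.01,0],[1,0,0,-0.04,0],[1,0,0,-0.08,0],[1,-0.014,-0.045,-0.1,0]]]'
python3 -m pendant '[[[1,-0.014,-0.045,0,0],[1,-0.028,-0.09,0,0],[1,-0.042,-0.135,0,0],[1,-0.056,-0.18,0,0],[1,-0.064,-0.2095,0,0],[1,-0.064,-0.2095,0,0],[1,-0.064,-0.2095,0,0],[1,-0.064,-0.2095,0,0]]]'
python3 - <<'E'
from h import *
P,c,s=wrist("w6");print(s["eef_pos"],s["opening"])
print(fit(P,(377,-295.5),24,42)); print(fit(P,(377,-295.5),6,58))
S=cloud(env.read_camera("side"));print("side collar",fit(S,(631,-217),44,50)); print(fit(S,(631,-217),30,62,3))
E
```

```text
t: 13.3
eef_pos: [591.2, -231.0, 136.7]
tcp_rot: [3.135, 0.003, 1.573]
ft_force: [-1.0, -0.5, 1.0]
opening: 0.998
t: 14.1
eef_pos: [379.0, -295.3, 133.6]
tcp_rot: [3.141, 0.001, 1.571]
ft_force: [0.3, 0.0, -0.1]
opening: 0.998
[ 379.01649735 -295.32190796  133.55967853] 0.9984536914499795
(array([ 376.7, -296. ]), 'd', 41.9, 'hull', array([ 376.7, -295.7]), 'z', np.float64(24.8), 'rect', array([40.6, 40.6]), 0, 'n', 943)
(array([ 377.1, -295.4]), 'd', 81.8, 'hull', array([ 377.6, -295.4]), 'z', np.float64(6.6), 'rect', array([78.6, 79.4]), 0, 'n', 1411)
side collar (array([ 629.1, -215.1]), 'd', 55.5, 'hull', array([ 630.9, -214.8]), 'z', np.float64(42.7), 'rect', array([47.4, 53.2]), 18, 'n', 89)
(array([ 630. , -212.3]), 'd', 61.0, 'hull', array([ 628. , -207.8]), 'z', np.float64(29.5), 'rect', array([59.5, 40. ]), 13, 'n', 57)
```

View pics/w6.png

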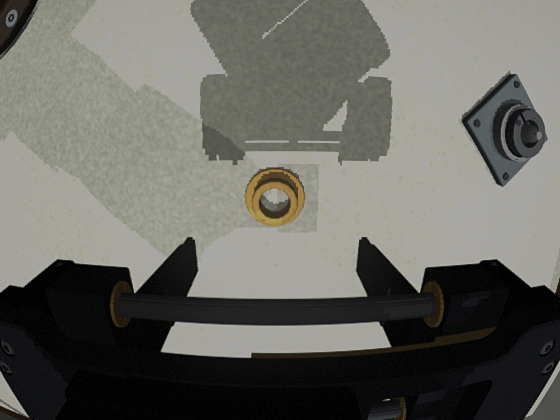

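The wrist view shows the collar threaded on the bearing at (522,130) and the bush at (275,198). I'll grip it by the neck with the TCP at z≈9, clear of the flange.

```bash
python3 -m pendant '[[[1,0,-0.002,0.035,0],[1,0,-0.002,0.07,0],[1,0,-0.002,0.095,0],[1,0,-0.002,0.113,0],[1,0,-0.002,0.121,0],[0.8,0,-0.002,0.1245,0],[0.5,0,-0.002,0.1245,0],[0,0,-0.002,0.1245,0]]]'
python3 -m pendant '[[[0,0,0,0,0],[0,0,0,0,0],[0,0,0,0,0],[0,0,0,0,0],[0,0,0,-0.01,0],[0,0,0,-0.04,0],[0,0,0,-0.08,0],[0,0.02,0,-0.115,0]]]'
python3 -m pendant '[[[0,0.05,0.0105,0,0],[0,0.1,0.021,0,0],[0,0.15,0.0315,0,0],[0,0.2,0.042,0,0],[0,0.25,0.0525,0,0],[0,0.3,0.063,0,0],[0,0.35,0.0735,0,0],[0,0.362,0.08,0,0]]]'
python3 -m pendant '[[[0,0,0,0,0],[0,0,0,0,0],[0,0,0,0,0],[0,0,0,0,0],[0,0,0,0,0],[0,0,0,0,0],[0,0,0,0,0],[0,0,0,0,0]]]'
python3 - <<'E'
from h import *
P,c,s=wrist("w7");print(s["eef_pos"],s["opening"])
held(P,s,24,21,14,dz=9,w=14); print(fit(P,(457,87),14,90)); print(fit(P,(457,87),50,18,9))
E
```

```text
t: 15.0
eef_pos: [376.6, -295.4, 9.4]
tcp_rot: [3.141, 0.001, 1.571]
ft_force: [-1.3, -0.8, -0.5]
opening: 0.801
t: 15.8
eef_pos: [376.4, -276.3, 125.8]
tcp_rot: [3.141, 0.001, 1.569]
ft_force: [0.6, -0.8, -0.0]
opening: 0.436
t: 16.6
eef_pos: [456.0, 90.2, 124.3]
tcp_rot: [3.141, -0.0, 1.574]
ft_force: [-0.4, -1.2, -1.5]
opening: 0.437
t: 17.4
eef_pos: [456.2, 86.6, 123.6]
tcp_rot: [-3.142, 0.0, 1.57]
ft_force: [-0.0, -0.2, -1.1]
opening: 0.44
[456.17137363  86.61640697 123.63163618] 0.4402915652474096
held dy (np.float64(0.036753445635528334), np.float64(-0.5)) plane slope mm/mm [-0.002  0.001] z 14.8 y range [-19.6  19.6] 1306
(array([457.8,  87. ]), 'd', 90.7, 'hull', array([457.8,  88.7]), 'z', np.float64(15.1), 'rect', array([84.5, 89.6]), 57, 'n', 4887)
(array([457.1,  91.8]), 'd', 14.6, 'hull', array([457.1,  93.4]), 'z', np.float64(46.8), 'rect', array([14.6,  3.9]), 4, 'n', 74)
```

View pics/w7.png

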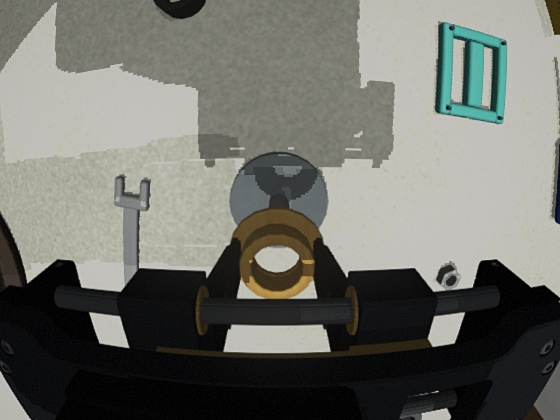

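The bush is held level at (277,262) over the round base at (280,200). I'll shift 1 mm and lower it.

```bash
python3 -m pendant '[[[0,0.0005,0.001,0.03,0],[0,0.0005,0.001,0.06,0],[0,0.0005,0.001,0.077,0],[0,0.0005,0.001,0.088,0],[0,0.0005,0.001,0.095,0],[0,0.0005,0.001,0.098,0],[0,0.0005,0.001,0.0985,0],[0,0.0005,0.001,0.0985,0]]]'
python3 -m pendant '[[[0,0,0,0.0002,0],[0,0,0,0.0004,0],[0,0,0,0.0006,0],[0,0,0,0.0008,0],[0,0,0,0.001,0],[0,0,0,0.001,0],[0,0,0,0.001,0],[0,0,0,0.001,0]]]'
```

```text
t: 18.25
eef_pos: [457.4, 87.3, 25.7]
tcp_rot: [3.141, 0.0, 1.571]
ft_force: [1.1, -0.0, -1.9]
opening: 0.438
t: 19.05
eef_pos: [457.1, 87.3, 24.1]
tcp_rot: [-3.142, 0.0, 1.571]
ft_force: [0.5, -0.3, -0.5]
opening: 0.434
```

```bash
python3 -m pendant '[[[0,0,0,0.0002,0],[0,0,0,0.0004,0],[0,0,0,0.0005,0],[0,0,0,0.0005,0],[0,0,0,0.0005,0],[0,0,0,0.0005,0],[0,0,0,0.0005,0],[0,0,0,0.0005,0]]]'
```

```text
t: 19.85
eef_pos: [457.1, 87.2, 23.9]
tcp_rot: [3.141, 0.0, 1.571]
ft_force: [-2.4, 0.3, 5.0]
opening: 0.437
```

Contact. I'll release and go on to the black sleeve.

```bash
python3 -m pendant '[[[1,0,0,0,0],[1,0,0,0,0],[1,0,0,0,0],[1,0,0,0,0],[1,0,0,-0.01,0],[1,0,0,-0.04,0],[1,0,0,-0.08,0],[1,0.02,-0.009,-0.11,0]]]'
python3 -m pendant '[[[1,0.045,-0.02,0,0],[1,0.09,-0.04,0,0],[1,0.135,-0.06,0,0],[1,0.1725,-0.078,0,0],[1,0.1725,-0.078,0,0],[1,0.1725,-0.078,0,0],[1,0.1725,-0.078,0,0],[1,0.1725,-0.078,0,0]]]'
python3 - <<'E'
from h import *
P,c,s=wrist("w8");print(s["eef_pos"],s["opening"])
print(fit(P,(370.4,279.8),32,44)); print("bush",fit(P,(457.5,87),38,42)); print("nut",fit(P,(541,405),18,53))
S=cloud(env.read_camera("side"));print("side bush",fit(S,(457,87),38,42))
E
```

```text
t: 20.65
eef_pos: [449.0, 106.5, 136.1]
tcp_rot: [3.14, 0.0, 1.569]
ft_force: [-0.4, 0.1, -0.4]
opening: 0.992
t: 21.45
eef_pos: [370.7, 278.8, 133.8]
tcp_rot: [3.141, 0.0, 1.569]
ft_force: [-0.3, 0.8, 0.2]
opening: 1.002
[370.72146261 278.81796617 133.79926563] 1.0022303103663117
(array([370.9, 280.1]), 'd', 44.1, 'hull', array([370.8, 280.2]), 'z', np.float64(32.8), 'rect', array([42.9, 42.9]), 29, 'n', 1170)
bush ('few', 0, 675)
nut (array([541.3, 405.4]), 'd', 53.6, 'hull', array([541.3, 405.2]), 'z', np.float64(19.1), 'rect', array([52.8, 46.3]), 18, 'n', 1250)
side bush ('few', 7, 66)
```

View pics/w8.png

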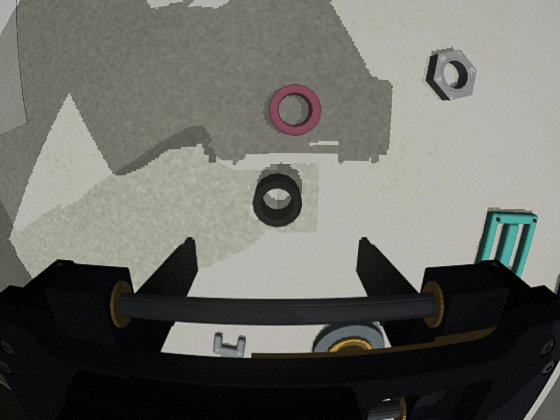

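The wrist view shows the black sleeve at (277,198), the pink one apart at (295,109), and the large nut at (453,73), turned about 18° off. Now grasp the black sleeve and return to the round spindle.

```bash
python3 -m pendant '[[[1,0.001,0,0.035,0],[1,0.001,0,0.07,0],[1,0.001,0,0.095,0],[1,0.001,0,0.113,0],[1,0.001,0,0.123,0],[0.8,0.001,0,0.128,0],[0.5,0.001,0,0.128,0],[0,0.001,0,0.128,0]]]'
python3 -m pendant '[[[0,0,0,0,0],[0,0,0,0,0],[0,0,0,0,0],[0,0,0,0,0],[0,0,0,-0.01,0],[0,0,0,-0.04,0],[0,0,0,-0.08,0],[0,-0.01,0.004,-0.12,0]]]'
python3 -m pendant '[[[0,-0.04,0.018,0,0],[0,-0.08,0.036,0,0],[0,-0.12,0.054,0,0],[0,-0.16,0.072,0,0],[0,-0.183,0.0825,0,0],[0,-0.183,0.0825,0,0],[0,-0.183,0.0825,0,0],[0,-0.183,0.0825,0,0]]]'
python3 - <<'E'
from h import *
P,c,s=wrist("w9");print(s["eef_pos"],s["opening"])
held(P,s,32,22,14,dz=6,w=14); print("bush",fit(P,(457.5,87),38,42)); print(fit(P,(457,87),14,90))
E
```

```text
t: 22.35
eef_pos: [370.5, 280.8, 6.2]
tcp_rot: [3.141, -0.0, 1.571]
ft_force: [-0.7, -0.4, -0.1]
opening: 0.803
t: 23.15
eef_pos: [373.6, 271.0, 127.5]
tcp_rot: [-3.141, 0.0, 1.572]
ft_force: [0.6, -0.6, -0.6]
opening: 0.461
t: 23.95
eef_pos: [456.1, 88.4, 125.9]
tcp_rot: [-3.141, 0.0, 1.571]
ft_force: [0.2, 0.1, -0.1]
opening: 0.464
[456.11545586  88.44025352 125.90533633] 0.4637394756053482
held dy (np.float64(0.055865921787709494), np.float64(0.0)) plane slope mm/mm [0.007 0.075] z 25.8 y range [-13.1  20.2] 1074
bush (array([456.8,  86.7]), 'd', 41.8, 'hull', array([457. ,  89.6]), 'z', np.float64(38.8), 'rect', array([32.5, 40.7]), 89, 'n', 836)
(array([457.4,  86.9]), 'd', 90.4, 'hull', array([457.6,  90.3]), 'z', np.float64(15.0), 'rect', array([77.6, 90. ]), 88, 'n', 3511)
```

View pics/w9.png

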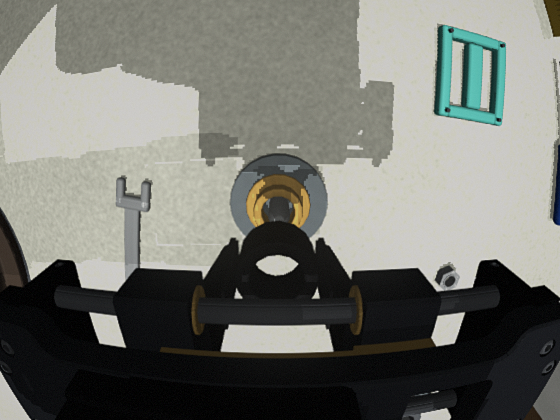

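```bash
python3 -m pendant '[[[0,-0.0015,0.001,0.025,0],[0,-0.0015,0.001,0.045,0],[0,-0.0015,0.001,0.06,0],[0,-0.0015,0.001,0.071,0],[0,-0.0015,0.001,0.077,0],[0,-0.0015,0.001,0.0795,0],[0,-0.0015,0.001,0.0795,0],[0,-0.0015,0.001,0.0795,0]]]'
python3 -m pendant '[[[0,0,0,0.0002,0],[0,0,0,0.0004,0],[0,0,0,0.0006,0],[0,0,0,0.0008,0],[0,0,0,0.0008,0],[0,0,0,0.0008,0],[0,0,0,0.0008,0],[0,0,0,0.0008,0]]]'
```

```text
t: 24.8
eef_pos: [457.9, 86.4, 46.6]
tcp_rot: [3.141, 0.0, 1.571]
ft_force: [0.3, 0.1, -0.5]
opening: 0.465
t: 25.6
eef_pos: [457.7, 86.3, 45.3]
tcp_rot: [3.142, 0.0, 1.571]
ft_force: [0.5, -1.3, -1.1]
opening: 0.46
```

```bash
python3 -m pendant '[[[0,0,0,0.0002,0],[0,0,0,0.0004,0],[0,0,0,0.0006,0],[0,0,0,0.0007,0],[0,0,0,0.0007,0],[0,0,0,0.0007,0],[0,0,0,0.0007,0],[0,0,0,0.0007,0]]]'
```

```text
t: 26.4
eef_pos: [457.6, 86.3, 44.6]
tcp_rot: [3.142, 0.0, 1.571]
ft_force: [-0.6, 1.0, -0.2]
opening: 0.46
```

```bash
python3 -m pendant '[[[0,0,0,0.0002,0],[0,0,0,0.0004,0],[0,0,0,0.0005,0],[0,0,0,0.0005,0],[0,0,0,0.0005,0],[0,0,0,0.0005,0],[0,0,0,0.0005,0],[0,0,0,0.0005,0]]]'
```

```text
t: 27.2
eef_pos: [457.7, 86.3, 44.1]
tcp_rot: [3.142, 0.0, 1.571]
ft_force: [0.2, -0.1, -1.3]
opening: 0.459
```

```bash
python3 -m pendant '[[[0,0,0,0.0002,0],[0,0,0,0.0004,0],[0,0,0,0.0006,0],[0,0,0,0.0006,0],[0,0,0,0.0006,0],[0,0,0,0.0006,0],[0,0,0,0.0006,0],[0,0,0,0.0006,0]]]'
```

```text
t: 28.0
eef_pos: [457.7, 86.3, 43.8]
tcp_rot: [3.141, 0.0, 1.571]
ft_force: [-0.9, 0.3, 6.3]
opening: 0.464
```

Contact. I'll release and go to the nut.

```bash
python3 -m pendant '[[[1,0,0,0,0],[1,0,0,0,0],[1,0,0,0,0],[1,0,0,0,0],[1,0,0,-0.01,0],[1,0,0,-0.04,0],[1,0,0,-0.07,0],[1,0.019,0.005,-0.095,0]]]'
python3 -m pendant '[[[1,0.04,0.0105,0,0.03],[1,0.09,0.0235,0,0.06],[1,0.14,0.0365,0,0.09],[1,0.19,0.0495,0,0.12],[1,0.24,0.0626,0,0.15],[1,0.28,0.073,0,0.18],[1,0.3,0.0785,0,0.21],[1,0.3,0.0785,0,0.21]]]'
python3 -m pendant '[[[1,0,0,0,0],[1,0,0,0,0],[1,0,0,0,0],[1,0,0,0,0],[1,0,0,0,0],[1,0,0,0,0],[1,0,0,0,0],[1,0,0,0,0]]]'
python3 - <<'E'
from h import *
P,c,s=wrist("w10");print(s["eef_pos"],s["tcp_rot"],s["opening"])
print(fit(P,(541.2,405.2),18,53))
S=cloud(env.read_camera("side"));print("side sleeve",fit(S,(457,87),70,44))
E
```

```text
t: 28.8
eef_pos: [462.4, 104.5, 140.6]
tcp_rot: [3.141, 0.0, 1.569]
ft_force: [0.5, -0.8, 0.7]
opening: 0.992
t: 29.6
eef_pos: [540.9, 407.7, 138.6]
tcp_rot: [3.141, -0.0, 1.363]
ft_force: [-0.2, -0.3, -0.9]
opening: 1.002
t: 30.4
eef_pos: [541.1, 405.3, 138.5]
tcp_rot: [-3.142, 0.0, 1.361]
ft_force: [-0.2, 0.3, -0.1]
opening: 1.001
[541.13759972 405.25027012 138.49319149] [-3.14156149e+00  1.09487116e-04  1.36076358e+00] 1.0008518355492608
(array([541.7, 405.1]), 'd', 52.9, 'hull', array([541.6, 405.1]), 'z', np.float64(19.1), 'rect', array([52.8, 45.8]), 77, 'n', 1488)
side sleeve (array([455.7,  85.6]), 'd', 45.5, 'hull', array([456.6,  86.5]), 'z', np.float64(68.9), 'rect', array([39.7, 42.5]), 12, 'n', 89)
```

View pics/w10.png

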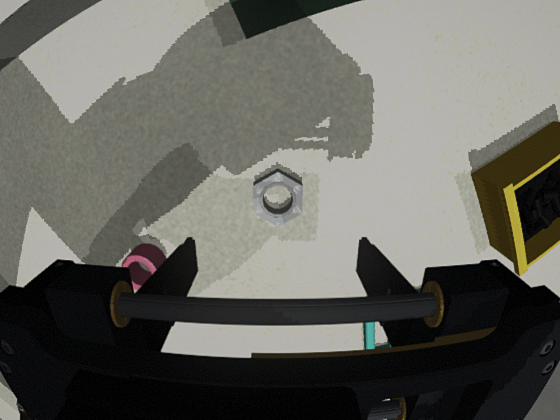

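The nut is at (277,195) with its flats facing both fingers. Next I'll grasp it and carry it to the square spindle.

```bash
python3 -m pendant '[[[1,0,0,0.035,0],[1,0,0,0.07,0],[1,0,0,0.1,0],[1,0,0,0.12,0],[1,0,0,0.13,0],[0.8,0,0,0.1345,0],[0.5,0,0,0.1345,0],[0,0,0,0.1345,0]]]'
python3 -m pendant '[[[0,0,0,0,0],[0,0,0,0,0],[0,0,0,0,0],[0,0,0,0,0],[0,0,0,-0.01,0],[0,0,0,-0.04,0],[0,0,0,-0.08,0],[0,-0.01,0.004,-0.125,0]]]'
python3 -m pendant '[[[0,-0.02,0.007,0,0],[0,-0.06,0.022,0,0],[0,-0.1,0.037,0,0],[0,-0.14,0.0515,0,0],[0,-0.18,0.0665,0,0],[0,-0.22,0.081,0,0],[0,-0.26,0.096,0,0],[0,-0.3,0.1105,0,0]]]'
python3 -m pendant '[[[0,-0.04,0.015,0,0],[0,-0.08,0.0295,0,0],[0,-0.12,0.0445,0,0],[0,-0.16,0.059,0,0],[0,-0.2,0.0735,0,0],[0,-0.24,0.0885,0,0],[0,-0.27,0.0995,0,0],[0,-0.2796,0.103,0,0]]]'
python3 -m pendant '[[[0,0,0,0,0],[0,0,0,0,0],[0,0,0,0,0],[0,0,0,0,0],[0,0,0,0,0],[0,0,0,0,0],[0,0,0,0,0],[0,0,0,0,0]]]'
python3 - <<'E'
from h import *
P,c,s=wrist("w11");print(s["eef_pos"],s["opening"])
held(P,s,18,26,14,dz=4,w=15); print("collar",fit(P,(631.5,-217),44,50,3)); print("bearing",fit(P,(631.5,-217),30,62,3));print(fit(P,(631,-216.5),14,110,3))
E
```

```text
t: 31.3
eef_pos: [541.6, 405.6, 5.1]
tcp_rot: [3.14, -0.001, 1.361]
ft_force: [0.5, -0.5, 0.3]
opening: 0.803
t: 32.1
eef_pos: [542.1, 395.0, 130.0]
tcp_rot: [-3.14, 0.001, 1.362]
ft_force: [-0.5, 0.5, -1.4]
opening: 0.48
t: 32.9
eef_pos: [588.1, 76.1, 128.8]
tcp_rot: [-3.141, 0.0, 1.361]
ft_force: [0.8, 1.0, -2.4]
opening: 0.481
t: 33.7
eef_pos: [630.4, -220.1, 128.5]
tcp_rot: [-3.141, 0.0, 1.358]
ft_force: [-0.6, -0.1, -1.4]
opening: 0.483
t: 34.5
eef_pos: [631.0, -216.6, 129.1]
tcp_rot: [3.142, 0.0, 1.361]
ft_force: [0.7, -0.4, -2.2]
opening: 0.479
[ 630.96477266 -216.62440515  129.06734661] 0.4792140754864232
held dy (np.float64(0.036608863198458574), np.float64(0.5)) plane slope mm/mm [ 0.003 -0.001] z 14.8 y range [-20.4  24.7] 2076
collar (array([ 631.2, -216.6]), 'd', 50.1, 'hull', array([ 632.3, -212.4]), 'z', np.float64(44.9), 'rect', array([36.9, 49.3]), 77, 'n', 1333)
bearing (array([ 631.3, -217.5]), 'd', 62.1, 'hull', array([ 632.4, -213.4]), 'z', np.float64(30.8), 'rect', array([47.9, 60.8]), 77, 'n', 896)
(array([ 630.8, -216.5]), 'd', 125.2, 'hull', array([ 631. , -216.3]), 'z', np.float64(15.0), 'rect', array([90.6, 91. ]), 42, 'n', 4660)
```

View pics/w11.png

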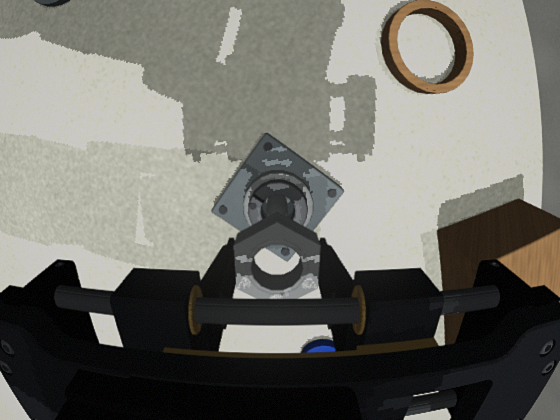

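The nut is level and centred over the stack: the post tip is at (277,205) and the collar is at (631,-216.6) with its face at z≈45. Lower it.

```bash
python3 -m pendant '[[[0,0,0,0.025,0],[0,0,0,0.045,0],[0,0,0,0.06,0],[0,0,0,0.071,0],[0,0,0,0.077,0],[0,0,0,0.0795,0],[0,0,0,0.0795,0],[0,0,0,0.0795,0]]]'
python3 -m pendant '[[[0,0,0,0.0002,0],[0,0,0,0.0004,0],[0,0,0,0.0006,0],[0,0,0,0.0007,0],[0,0,0,0.0007,0],[0,0,0,0.0007,0],[0,0,0,0.0007,0],[0,0,0,0.0007,0]]]'
```

```text
t: 35.35
eef_pos: [631.3, -216.8, 50.3]
tcp_rot: [3.141, 0.0, 1.361]
ft_force: [-0.1, 0.0, -1.8]
opening: 0.481
t: 36.15
eef_pos: [631.0, -216.7, 48.9]
tcp_rot: [3.142, 0.0, 1.361]
ft_force: [0.4, -0.8, -2.7]
opening: 0.479
```

```bash
python3 -m pendant '[[[0,0,0,0.0002,0],[0,0,0,0.0004,0],[0,0,0,0.0006,0],[0,0,0,0.0008,0],[0,0,0,0.0008,0],[0,0,0,0.0008,0],[0,0,0,0.0008,0],[0,0,0,0.0008,0]]]'
```

```text
t: 36.95
eef_pos: [631.0, -216.7, 48.3]
tcp_rot: [3.141, 0.0, 1.361]
ft_force: [-2.2, 0.7, 3.9]
opening: 0.479
```

```bash
python3 -m pendant '[[[1,0,0,0,0],[1,0,0,0,0],[1,0,0,0,0],[1,0,0,0,0],[1,0,0,-0.01,0],[1,0,0,-0.04,0],[1,0,0,-0.08,0],[1,0,0,-0.12,0]]]'
python3 -m pendant '[[[1,-0.03,-0.03,-0.03,0],[1,-0.06,-0.06,-0.06,0],[1,-0.09,-0.09,-0.09,0],[1,-0.114,-0.129,-0.1,0],[1,-0.114,-0.129,-0.1,0],[1,-0.114,-0.129,-0.1,0],[1,-0.114,-0.129,-0.1,0],[1,-0.114,-0.129,-0.1,0]]]'
python3 - <<'E'
from h import *
P,c,s=wrist("w12");print(s["eef_pos"],s["opening"],s["ft_force"])
print("nut",fit(P,(631.2,-216.7),62,53)); print("sleeve",fit(P,(457.5,87),70,44)); print("bush flange",fit(P,(457.5,87),20,58,3))
c2=env.read_camera("side"); S=cloud(c2)
print("side nut",fit(S,(631,-217),62,53),"sleeve",fit(S,(457,87),70,44))
a=cv2.resize(c2["image"][120:260,200:340],(560,560),interpolation=cv2.INTER_CUBIC);cv2.imwrite("pics/s1.png",a)
E
```

```text
t: 37.75
eef_pos: [630.8, -216.6, 169.9]
tcp_rot: [-3.141, 0.0, 1.361]
ft_force: [0.7, -0.6, 1.0]
opening: 0.996
t: 38.55
eef_pos: [481.8, -300.7, 267.6]
tcp_rot: [-3.141, -0.0, 1.362]
ft_force: [0.1, 0.3, -0.4]
opening: 1.003
[ 481.78314024 -300.7237358   267.56448814] 1.0026642816008982 [ 0.08858787  0.28527496 -0.36066971]
nut (array([ 630.8, -216.8]), 'd', 53.5, 'hull', array([ 630.5, -216.6]), 'z', np.float64(63.2), 'rect', array([47. , 51.4]), 46, 'n', 934)
sleeve ('few', 0, 0)
bush flange ('few', 0, 0)
side nut (array([ 629.3, -215.9]), 'd', 53.4, 'hull', array([ 629.5, -216.1]), 'z', np.float64(60.6), 'rect', array([46.3, 51.7]), 48, 'n', 80) sleeve (array([456. ,  86.8]), 'd', 45.1, 'hull', array([456.3,  87. ]), 'z', np.float64(69.0), 'rect', array([39.9, 41.1]), 13, 'n', 93)
```

View pics/w12.png

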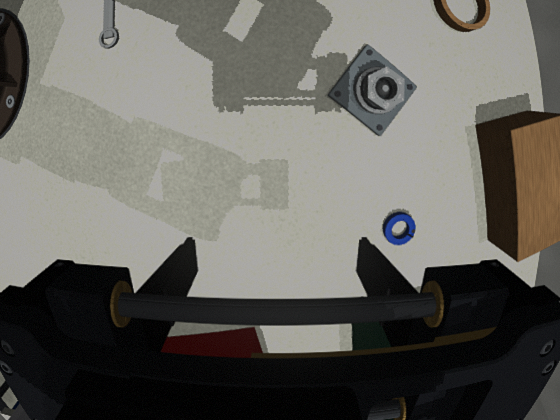

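View pics/s1.png

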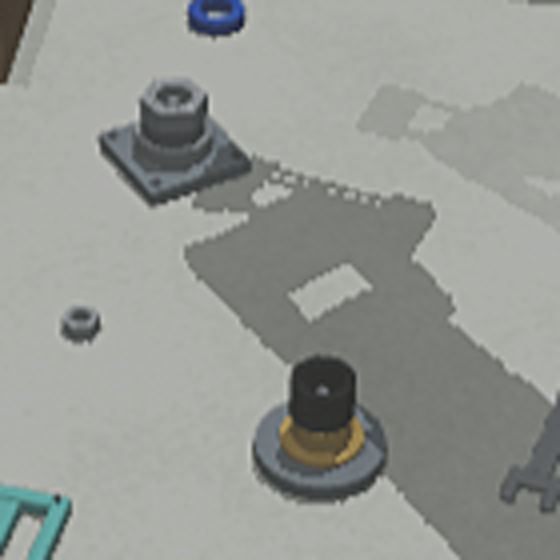

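The side crop shows both stacks complete and upright. The square spindle, near (172,140), carries bearing, collar and nut with the nut's top at z≈62. The round spindle, near (320,410), carries bush and sleeve with the sleeve's top at z≈70. I'm handing in.

```bash
python3 -c "
from cell import env
print(env.job_done())"
```

```text
the job is handed in; nothing more can be done
None
```

The kit is made up and handed in after about 39 s of robot time. The square spindle carries the bearing, then the collar, then the large nut; the round spindle carries the flanged bush, then the sleeve. I lowered each part until the force showed contact (about 4–6 N) before releasing it, and left the pink, blue and small-nut look-alikes alone.

**Last checks:**
- **Heights:** the nut's top face measured 63.2 mm from the wrist camera (which reads about 1 mm high) and 60.6 mm from the side camera, against 62 mm expected. The sleeve's top measured 69 mm from the side camera, against 70 mm expected.
- **Centring:** both stacks are within about 2 mm of their posts, and the final side picture shows them upright. The gripper was open and clear of everything.
- **Checks that gave no reading or disagreed:** from the final pose the wrist camera could not see the round spindle, so that stack was confirmed only by the side camera. While I carried the sleeve, the tilt fit gave an odd slope of 0.075. I put that down to points on the bore wall; it then seated at the expected height.

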